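Tip the packers out of the cradle pot

TASK

Lift the orange plastering float off the yellow tub and lay it flat, base down, on the black rubber mat. Then swing the red-handled lever over to tip the pot into the open tub until the lever lands on its adjustable rubber stop; press it lightly but surely on to the stop for about a second without crushing it, and lead the lever back under control (do not let it snap back) until the pot stands upright and all three packers lie in the tub. Leave the bottle, the screwdriver and the small box of fixings where they are.

Things in the scene. Friction and masses are not known exactly. Their poses are not given: they have to be found in the camera images.
- stand: steel tilting stand fixed to the bench; origin on the bench under the middle of the hinge axis; x points to the pouring side (away from the robot), y to the lever side, z up. Hinge axis along y, 190 mm up. Two blue uprights 30 mm wide at y = +-105 mm, 210 mm high; feet from x = -170 to 150 mm
- pot_mouth (a point): centre of the black pot's mouth, turning with the pot; rim diameter 156 mm, pot 80 mm deep. Upright, it lies 50 mm behind the hinge axis (stand x = -50 mm), rim 220 mm above the bench, rim's front edge at stand x = 28 mm
- tilt (a joint): turn of pot and lever together about the hinge, rad: 0 = pot upright (rest), growing as it tips to the stand's +x. A spring always pulls it back to 0 with 1 to 5 N at the cross-bar; let go, it snaps back. The packers have all slid out by about 2.0; the lever meets its stop between 2.05 and 2.5, differently each time
- cradle: the tilting part: pot, its steel band, lever and cross-bar in one piece; origin on the hinge axis in the middle of the stand, axes as the stand's while upright
- lever_grip (a point): grip point of the lever's round red cross-bar (diameter 18 mm, along y, from 55 mm on the stand side to 40 mm beyond). It circles the hinge axis at radius 140 mm; upright, it leans 0.35 rad from vertical to the stand's -x (322 mm high). A 14 mm arm joins its stand-side end to the hinge. The bar can turn in gripper pads, so a gripper kept pointing down can follow it
- hinge (a point): fixed point on the hinge axis, 185 mm to the lever side of the stand's middle: the centre of the circle on which lever_grip moves; axes as the stand's
- post: post of the adjustable stop; origin at its foot on the bench, under the lever arm (stand y = 130 mm), 95 to 115 mm to the pouring side of the hinge. The arm lands on the rubber plunger on its top, 126 to 164 mm up: set differently each time, NOT measured: feel for it. It yields 1 mm per 3 N, 13 mm at most; load it with 4 to 40 N (0.7 to 0.8 of that is felt at the cross-bar, besides the spring)
- tub: yellow open tub fixed on the bench in front of the pot, 180 x 180 mm, 70 mm high, walls 4 mm, origin at the centre of its underside, x to the pouring side
- float: loose plastering float lying over the tub's mouth: orange base 140 (x) x 200 (y) x 10 mm, origin at the centre of its underside; on top a round black handle, diameter 24 mm, 130 mm long along y, its centre line 50 mm above the underside, on two short pillars at y = +-55 mm; about 0.3 kg
- mat: black rubber mat fixed on the bench, 230 x 250 x 4 mm, origin at the centre of its underside
- packer_green: green loose plastic frame packer, a block 40 x 24 x 10 mm, about 20 g, origin at the centre of its underside; starts lying in the black pot
- packer_blue: blue loose plastic frame packer, a block 40 x 24 x 10 mm, about 20 g, origin at the centre of its underside; starts lying in the black pot
- packer_red: red loose plastic frame packer, a block 40 x 24 x 10 mm, about 20 g, origin at the centre of its underside; starts lying in the black pot
- bottle: clear bottle with white cap, diameter 64 mm, 170 mm high, origin at the centre of its underside; leave it alone
- screwdriver: screwdriver with orange handle lying on the bench; leave it alone
- fixings_box: small yellow box, 110 x 85 x 55 mm, origin at the centre of its underside; leave it alone

How it is judged (in metres and radians):
On the way, in this order (a step that is already met when the one before it is completed fails the run):
1. the float lies flat on the mat, released (horizontal distance between float and mat below 0.06 m and height (world z) of float below 0.015 m and angle between float's own z axis and vertical below 0.1 rad and contact force between the fingers and float below 0.1 N), for 0.2 s.
2. the lever arm is pressed on to the rubber stop (over 4 N) for half a second (contact force between post and cradle above 4 N), for 0.5 s.
At the end, for the whole second after the job is handed in: all three packers lie inside the tub (origins within 90 mm of its middle along its x and y, below 60 mm height, at rest); the pot is upright again (tilt under 0.08 rad, not moving); the float lies flat (tilt under 0.1 rad, underside under 15 mm high) with its centre within 60 mm of the mat's centre (all of step 1 and value of joint tilt below 0.08 rad and velocity of joint tilt below 0.05 rad/s and x of packer_green in the frame of tub between -0.09 and 0.09 m and y of packer_green in the frame of tub between -0.09 and 0.09 m and height (world z) of each of packer_green, packer_blue, packer_red below 0.06 m and linear speed of each of packer_green, packer_blue, packer_red below 0.03 m/s and x of packer_blue in the frame of tub between -0.09 and 0.09 m and y of packer_blue in the frame of tub between -0.09 and 0.09 m and x of packer_red in the frame of tub between -0.09 and 0.09 m and y of packer_red in the frame of tub between -0.09 and 0.09 m); the robot touches nothing.
It fails at once if the stop is crushed: the lever presses on it with over 40 N (contact force between post and cradle above 40 N).
It fails at once if the pot snaps back: it returns faster than 3 rad/s (velocity of joint tilt below -3 rad/s).
It fails at once if a bystander is moved by more than 30 mm or tipped (distance of any of bottle, screwdriver, fixings_box from where it was at the start of the episode above 0.03 m or angle between bottle's own z axis and vertical above 0.4 rad).
It also fails if it takes over 72 s, if anything falls off the work surface, if the arm or the gripper's body presses on something with over 40 N, if the wrist force passes 120 N, or if a joint passes its speed limit or range.

ROBOT

A 7-joint arm with a two-finger parallel gripper is mounted at the origin on the work surface. World frame = base frame: x ahead of the robot, y to its left, z up, the work surface at z = 0. Lengths are in mm, angles in rad, forces in N, time in s.
With the tool pointing down it reaches from about 400 to 875 mm from the base axis. Payload 6.5 kg.
Tool frame: the origin (TCP) lies at the very end of the fingers, on their centre line; the grasp point (between the pads) lies 19 mm behind it; z points along the fingers, y is the direction in which the jaws open and shut (so a half turn about z gives the same grasp; the last joint's range is limited). The gripper opens to 88 mm and grips with 3 to 60 N. Pads are 18 mm wide; open, the fingers measure 123 mm over their backs; the gripper's body (75 mm by 187 mm) begins 45 mm behind the grasp point.
Start: joints at [-1.262, 0.536, -0.004, 1.538, 0.003, 1.067, -0.071], TCP at [237.951, 604.872, 238.716] pointing down, gripper open.
Joint ranges: [-2.7, 2.7], [-0.37, 2.16], [-1.27, 1.26], [0.24, 2.4], [-1.31, 4.45], [0.19, 1.91], [-2.76, 2.76]. Speed limits (rad/s): [2.39, 2.39, 3.14, 3.14, 3.14, 3.14, 3.14].

INTERFACE

Orientations are given as a 3x3 rotation matrix whose columns are the frame's x, y, z axes.
In Python, from bench import get_obs, eyes, order, look_for, trace gives the robot as it stands. The module is installed in compiled form; this text tells all that it offers.
- The arm moves only by the tool arm_command, never from a script. Its argument "series" is a list of rows, each a list of 2 entries, a list of its own where there are three numbers: the shift along the tool's x, y, z in m, then the turn about the tool's z in rad. A call has 1 to 10 rows; each row is the pose to reach, as a shift and turn from the pose commanded when the call began, along the tool's axes at that moment; what a row does not reach only later rows make up. A row lasts 1/8 s, in which the tool goes at most 62.5 mm and 10.7 degrees, less where a joint would pass 70% of its speed; a pose out of reach is approached as far as the arm can. A call with a gripper value outside its range is refused whole. "jaw" is the closure, from 0 (fully open) to 1 (shut), set as the call begins (left out, the last holds). The fingers move at their own pace and stop on an object; "squeeze" is the grip in N (left out, the last holds). Time passes only in rows, so rows that repeat a pose let the fingers close. It gives the time, the measured TCP pose, the force and the opening at its end, in the units of the state.
- get_obs(): the state, without advancing time (a new reading comes with each control period).
- eyes.read_camera(name): name is "scene" or "top" or "wrist"; returns (picture, depth): 400x640x3 uint8, blue, green, red; 400x640 float32, mm along the optical axis (not along the pixel's ray), 0 where there is no reading.
- eyes.camera_info(name): a dict with "fx", "fy", "cx", "cy" (pixels), "cam_to_world" (4x4, takes a point from camera to world coordinates); the wrist camera has in their place "hand_eye" (4x4, takes a point from camera to tool coordinates, whose origin is the TCP and whose axes are the flange's). Camera axes: x right, y down, z forward; pixel columns grow to the right and rows downward; lengths in mm; the calibration is good to about 2 mm. A picture is of the moment at which its call begins: read the wrist's pose just before it. camera_info takes no time and is no camera call.
- order.job_done(): hands the job in, once; it reports no verdict.
Trained networks look in the newest picture that a camera, given by its name, has taken for a name from the list of things; names that differ only in an ending like _2 or _b are one class to them, and where a whole thing is asked for, a point or a joint stands for the part that bears it (a point fixed in the world has none). Each returns a list of dicts, best first, with "p" (0 to 1); they miss things now and then, are a little off and sometimes report something else, mostly with a low value. They report only what shows in the picture. A call takes as long as a camera call.
- look_for(camera, name): "point" ([x, y, z] in mm, in world coordinates, good to about 4 mm: the middle of the surface that is visible of it).
- trace(camera, name): "region" (400x640 bool, what is visible of it).
The state is a dict: "clock": time; "joint_positions": joint angles; "dq": joint speeds; "joint_torque": joint torques, N m; "tcp_pos": TCP position; "ee_rot": TCP orientation; "force": force on the tool from outside, world axes, zero at the start; "ft_torque": the same for the moment, N m; "width": finger opening in mm.
Only numpy, scipy, OpenCV 4.12 (cv2) and the standard library are available. Lean on these libraries where they do the work, as an engineer would, in place of code of your own. Each camera call takes 0.05 s, during which the arm holds its last target. There are 200 camera calls.

## Working session

There is one attempt and no reset: what is moved stays moved. The work goes in short steps, Python scripts to look and compute and a tool call to move; the robot and the scene stay as the last step left them, time stands still between calls to the robot, and variables do not carry over. Pictures are saved under pics/ and viewed, about 8 in all and at most 12, crops included, and the job is handed in when it is done.

Besides the shell and the picture viewer there is one more tool, called after "Call:" as name(argument=value, ...) on one line, values as JSON. arm_command: Moves the arm, as the interface text tells. Its arguments: {"type":"object","properties":{"series":{"type":"array"},"jaw":{"type":"number"},"squeeze":{"type":"number"}},"required":["series"]}

```bash
mkdir -p pics
cat > h.py <<'E'
import numpy as np, cv2
from bench import get_obs, eyes, order, look_for, trace
def pts(cam, mask, img_depth):
    i=eyes.camera_info(cam); v,u=np.nonzero(mask&(img_depth>0)); d=img_depth[v,u]
    c=np.c_[(u-i['cx'])/i['fx']*d,(v-i['cy'])/i['fy']*d,d]
    T=np.array(i['cam_to_world']); return c@T[:3,:3].T+T[:3,3]
E
python3 - <<'E'
from h import *
np.set_printoptions(precision=1,suppress=True)
o=get_obs(); print(o['clock'],o['tcp_pos'],o['ee_rot'],o['force'],o['width'])
ims=[]
for c in('top','scene'):
    im,d=eyes.read_camera(c); ims.append(im); np.save(c+'.npy',d)
    for n in ['float','mat','tub','lever_grip','stand','post','pot_mouth','bottle','screwdriver','fixings_box']:
        if c=='scene' and n in('bottle','screwdriver','fixings_box'): continue
        r=trace(c,n)
        if not r: print(c,n,None);continue
        p=pts(c,r[0]['region'],d); l=len(p)
        if l<5: print(c,n,'few');continue
        z=np.median(p[:,2]); rc=cv2.minAreaRect(p[:,:2].astype(np.float32))
        print(c,n,'p%.2f'%r[0]['p'],l,'med',np.median(p,0),'lo',np.percentile(p,2,axis=0),'hi',np.percentile(p,98,axis=0),'rect',np.round(rc[0]),np.round(rc[1]),round(rc[2],1))
cv2.imwrite('pics/a.png',np.vstack(ims)[:, :])
cv2.imwrite('pics/a.png',cv2.resize(np.vstack(ims),(480,600),interpolation=cv2.INTER_AREA))
E
```

```text
0.0 [237.8 604.3 237.9] [[-0.9  0.4 -0. ]
 [ 0.4  0.9 -0. ]
 [-0.  -0.  -1. ]] [-0.8  0.1 -0.3] 88.04939649068456
top float p0.77 2642 med [577.2 100.6  81.5] lo [511.8   2.9  13.6] hi [651.7 198.9 133.9] rect [586. 103.] [153. 216.] 5.6
top mat p0.92 4847 med [ 489.2 -331.2    4.9] lo [ 380.6 -450.3   -1.9] hi [ 600.5 -211.1   12.2] rect [ 490. -332.] [230. 252.] 1.9
top tub p0.63 309 med [497.5  49.    5.2] lo [470.7   9.7  -2. ] hi [516.3 182.7 198.3] rect [494.  94.] [ 45. 182.] 2.7
top lever_grip p0.94 2347 med [423.7 108.8 187.5] lo [358.4  19.2 141.8] hi [493.1 297.8 331.9] rect [442. 156.] [306. 150.] 75.8
top stand p0.22 102 med [424.1  89.6 175.7] lo [405.9  78.9 170.9] hi [442.2 100.5 180.7] rect [424.  90.] [21. 37.] 89.1
top post p0.64 70 med [579.8 226.5 144.3] lo [571.7 220.8  -2.1] hi [601.5 249.6 166.2] rect [590. 238.] [42. 19.] 40.9
top pot_mouth p0.55 2549 med [424.9 107.8 192.4] lo [357.3   9.5 142.4] hi [493.7 300.7 331.9] rect [436. 154.] [332. 153.] 80.9
top bottle p0.94 438 med [644.4 437.8 116.1] lo [620.4 419.3  16.7] hi [676.  471.2 174.1] rect [650. 447.]
[... 485 characters left out ...]
] hi [ 604.2 -213.1    8.4] rect [ 489. -336.] [245. 260.] 2.4
scene tub p0.63 1023 med [646.2  99.1  43.8] lo [467.2   8.5   0.1] hi [656.6 188.6  70.4] rect [536.  93.] [239. 186.] 4.3
scene lever_grip p0.58 1735 med [409.5 104.1 194.8] lo [352.3  19.9 139.5] hi [499.1 301.2 327.5] rect [295. 136.] [397. 347.] 11.2
scene stand p0.60 3607 med [408.  102.7 157.1] lo [294.1 -25.   -1.5] hi [559.9 280.4 325.4] rect [357. 124.] [554. 355.] 12.1
scene post p0.56 158 med [588.1 229.5  90.7] lo [501.3 206.2   2.1] hi [594.  236.4 160.9] rect [542. 218.] [111.  17.] 13.0
scene pot_mouth p0.87 2024 med [414.5 106.7 193.9] lo [131.3   6.5  -3.1] hi [498.9 301.3 327.6] rect [276. 124.] [453. 372.] 4.6
```

View pics/a.png

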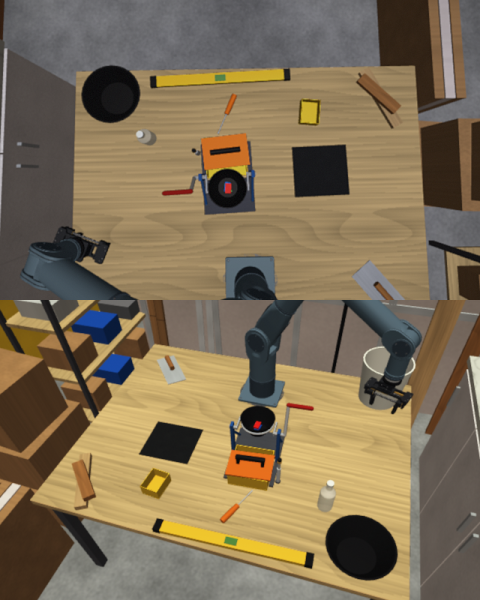

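The top view shows the float with its handle at about (228,152), the pot at (228,187), the lever bar at (178,192) and the mat at (320,170). Next I'll fit the bar, handle and uprights by colour and height.

Run:
```python
from h import *
np.set_printoptions(precision=1,suppress=True)
def axis(q):
    m=np.median(q,0); _,_,v=np.linalg.svd(q[:,:2]-q[:,:2].mean(0),full_matrices=False); a=v[0]*np.sign(v[0][1]); t=(q[:,:2]-q[:,:2].mean(0))@a
    return len(q),'mid',q[:,:2].mean(0)+a*(t.max()+t.min())/2,'z95 %.1f'%np.percentile(q[:,2],95),'yaw(y axis) %.3f'%np.arctan2(-a[0],a[1]),'len %.0f'%np.ptp(t)
for c in('top','scene'):
    im,d=eyes.read_camera(c); p=np.zeros((400,640,3)); A=np.ones((400,640),bool)&(d>0); p[A]=pts(c,A,d)
    h=cv2.cvtColor(im,cv2.COLOR_BGR2HSV); H,S,V=[h[...,i].astype(int) for i in range(3)]
    box=lambda x0,x1,y0,y1,z0,z1:A&(p[...,0]>x0)&(p[...,0]<x1)&(p[...,1]>y0)&(p[...,1]<y1)&(p[...,2]>z0)&(p[...,2]<z1)
    red=((H<5)|(H>172))&(S>140)
    print(c,'bar',axis(p[box(350,550,200,420,270,360)&red]))
    print(c,'handle',axis(p[box(480,680,0,200,108,150)&(V<90)]))
    base=p[box(480,680,-20,220,60,100)&(H>5)&(H<17)&(S>150)]
    r=cv2.minAreaRect(base[:,:2].astype(np.float32)); print(c,'base',r,np.median(base[:,2]))
    bl=(H>100)&(H<125)&(S>110)
    for s,(y0,y1) in {'L':(170,260),'R':(-60,50)}.items():
        q=p[box(350,560,y0,y1,170,225)&bl]
        if len(q)>3: print(c,'upright',s,len(q),np.median(q,0),q.min(0),q.max(0))
    cv2.imwrite(f'pics/{c}_crop.png',cv2.resize(im[150:300,200:400] if c=='top' else im[120:280,260:460],None,fx=3,fy=3,interpolation=cv2.INTER_CUBIC))
print(get_obs()['clock'])
```

```text
top bar (204, 'mid', array([417.1, 266.5]), 'z95 334.6', 'yaw(y axis) 0.056', 'len 105')
top handle (263, 'mid', array([573. , 122.8]), 'z95 136.8', 'yaw(y axis) 0.180', 'len 172')
top base ((579.4185791015625, 101.11825561523438), (138.73580932617188, 199.0990753173828), 5.792984485626221) 81.04661247493016
top upright L 39 [468.6 196.8 210.1] [456.4 191.7 184.7] [480.5 202.9 215.4]
top upright R 49 [477.7  -8.4 211.1] [378.2 -14.9 186.9] [491.8  48.  218.6]
scene bar (160, 'mid', array([422.4, 268.9]), 'z95 330.6', 'yaw(y axis) 0.054', 'len 106')
scene handle (277, 'mid', array([564.3, 133.3]), 'z95 134.0', 'yaw(y axis) 0.479', 'len 195')
scene base ((576.510009765625, 98.83230590820312), (157.28997802734375, 200.41592407226562), 5.584935188293457) 77.45376989533906
scene upright L 52 [482.  198.8 201.1] [452.7 192.6 170.2] [490.  204.3 211.4]
scene upright R 53 [491.8  -8.2 201.4] [466.  -16.8 170.1] [502.2  -3.9 209.8]
1.05
```

View pics/top_crop.png

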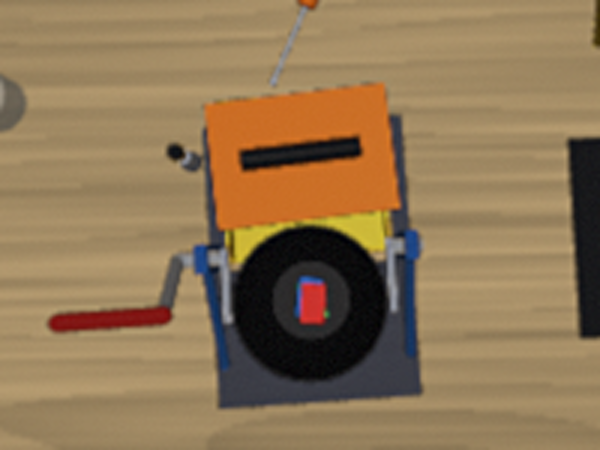

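```bash
cat >> h.py <<'E'
def to(x,y,z,yaw):
    """shift along tool axes (m) and turn to bring the TCP to x,y,z (mm), jaws along world heading yaw"""
    o=get_obs(); R=np.array(o['ee_rot']); s=R.T@(np.array([x,y,z])-o['tcp_pos'])/1000
    a=np.arctan2(R[1,1],R[0,1]); t=(a-yaw+np.pi/2)%np.pi-np.pi/2
    print('shift',np.round(s,4),'turn %.3f'%t)
def st():
    o=get_obs(); R=np.array(o['ee_rot']); print('t',round(o['clock'],2),'tcp',np.round(o['tcp_pos'],1),'F',np.round(o['force'],1),'w %.1f'%o['width'],'jawhead %.3f'%np.arctan2(R[1,1],R[0,1]),'tilt',np.round(R[:,2],3))
E
python3 - <<'E'
from h import *
st(); to(237,604,380,0.1); to(578,101,380,.1); to(578,101,170,.1)
E
```

```text
t 1.05 tcp [238.  604.9 238.7] F [ 0.3  0.  -0.4] w 88.3 jawhead 1.196 tilt [ 0.  0. -1.]
shift [ 0.0006 -0.0012 -0.1413] turn 1.096
shift [-0.5009 -0.3444 -0.1413] turn 1.096
shift [-0.5009 -0.3444  0.0687] turn 1.096
```

Call:
arm_command(series=[[[0,0,-0.06],0.15],[[0,0,-0.12],0.3],[[-0.03,-0.02,-0.14],0.45],[[-0.08,-0.055,-0.14],0.6],[[-0.13,-0.09,-0.14],0.75],[[-0.18,-0.124,-0.14],0.9],[[-0.23,-0.158,-0.14],1.0],[[-0.28,-0.193,-0.14],1.096],[[-0.33,-0.227,-0.14],1.096],[[-0.38,-0.261,-0.14],1.096]], jaw=0)

```text
clock: 2.3
tcp_pos: [496.8, 221.2, 379.1]
ee_rot: [[-0.1, 0.995, 0.001], [0.995, 0.1, 0.001], [0.001, 0.001, -1.0]]
force: [0.8, 0.8, -0.3]
width: 88.0
```

Run:
```python
from h import *
st(); to(578,101,180,.1)
```

```text
t 2.3 tcp [496.8 221.2 379.1] F [ 0.8  0.8 -0.3] w 88.0 jawhead 0.100 tilt [ 0.001  0.001 -1.   ]
shift [-0.1279  0.0686  0.199 ] turn 0.000
```

Run:
```python
from h import *
im,d=eyes.read_camera('scene'); st()
cv2.imwrite('pics/g.png',cv2.resize(im[60:290,220:470],(750,600),interpolation=cv2.INTER_CUBIC))
```

```text
t 2.35 tcp [501.4 212.1 379.4] F [ 2.5 -6.1 -0.3] w 87.8 jawhead 0.089 tilt [ 0.004 -0.004 -1.   ]
```

View pics/g.png

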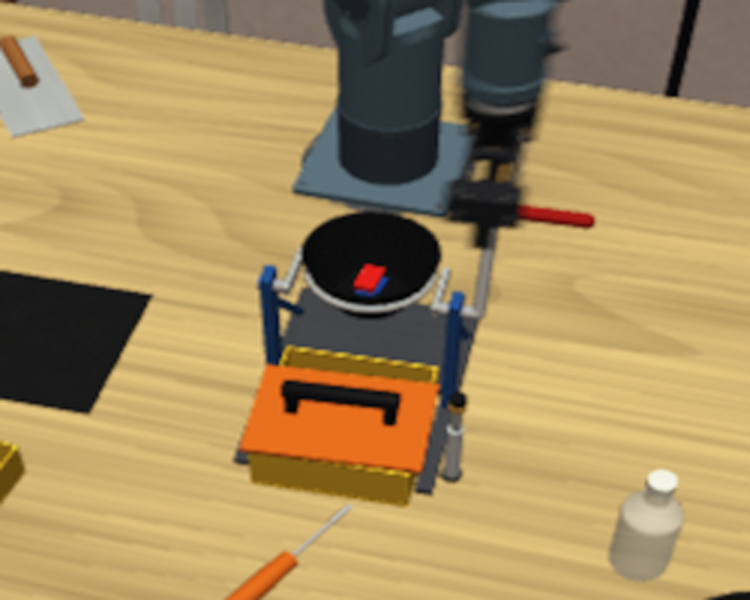

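Call:
arm_command(series=[[[0,0,0],0],[[0,0,0],0]], jaw=0.3)

```text
clock: 2.6
tcp_pos: [495.3, 224.3, 378.6]
ee_rot: [[-0.102, 0.995, -0.001], [0.995, 0.102, 0.001], [0.001, -0.0, -1.0]]
force: [-0.5, 0.8, 0.2]
width: 70.5
```

Run:
```python
from h import *
st(); print(get_obs()['joint_positions']);to(552,98,330,1.67); to(552,98,114,1.67)
```

```text
t 2.6 tcp [495.3 224.3 378.6] F [-0.5  0.8  0.2] w 70.5 jawhead 0.102 tilt [-0.001  0.001 -1.   ]
[-0.8465119   0.23699059  0.41574244  1.65991788 -0.10039071  1.26588999
 -0.30891877]
shift [-0.1314  0.0436  0.0485] turn -1.568
shift [-0.1316  0.0437  0.2645] turn -1.568
```

Call:
arm_command(series=[[[-0.025,0.01,0.01],-0.18],[[-0.05,0.02,0.02],-0.36],[[-0.075,0.03,0.03],-0.54],[[-0.1,0.035,0.04],-0.72],[[-0.12,0.04,0.05],-0.9],[[-0.13,0.044,0.05],-1.08],[[-0.1316,0.0437,0.055],-1.26],[[-0.1316,0.0437,0.06],-1.44],[[-0.1316,0.0437,0.07],-1.568],[[-0.1316,0.0437,0.07],-1.568]])

```text
clock: 3.85
tcp_pos: [551.8, 98.0, 308.0]
ee_rot: [[-0.995, -0.099, -0.002], [-0.099, 0.995, 0.0], [0.002, 0.0, -1.0]]
force: [0.5, 1.4, 1.0]
width: 61.6
```

Call:
arm_command(series=[[[0,0,0.04],0],[[0,0,0.08],0],[[0,0,0.09],0],[[0,0,0.09],0]])

```text
clock: 4.35
tcp_pos: [552.8, 96.9, 219.2]
ee_rot: [[-0.995, -0.097, 0.0], [-0.097, 0.995, 0.0], [-0.0, 0.0, -1.0]]
force: [-0.1, 0.6, -0.1]
width: 61.5
```

Run:
```python
from h import *
im,d=eyes.read_camera('wrist'); st(); print(get_obs()['joint_positions']);to(552,98,114,1.67)
cv2.imwrite('pics/w.png',im)
```

```text
t 4.4 tcp [553.5  96.9 220. ] F [ 0.4 -0.3  0.5] w 61.9 jawhead 1.668 tilt [ 0.002  0.    -1.   ]
[-0.41971491  0.41065675  0.21496093  1.80625857 -0.10624319  0.93411811
  1.50869593]
shift [0.0015 0.0012 0.106 ] turn -0.002
```

View pics/w.png

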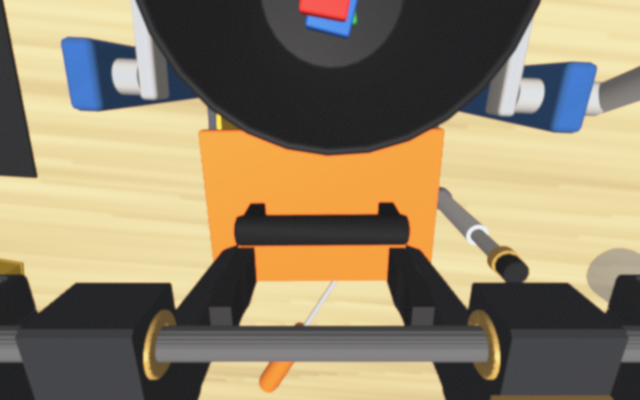

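The wrist view shows the handle across (238–408, 230), the pot rim's front at (335,152), and the fingers behind the handle. I'll measure the gaps.

```bash
cat >> h.py <<'E'
def wpts():
    o=get_obs(); im,d=eyes.read_camera('wrist'); i=eyes.camera_info('wrist'); v,u=np.mgrid[0:400,0:640]
    c=np.stack([(u-i['cx'])/i['fx']*d,(v-i['cy'])/i['fy']*d,d],-1); T=np.array(i['hand_eye'])
    p=(c@T[:3,:3].T+T[:3,3])@np.array(o['ee_rot']).T+o['tcp_pos']; p[d<=0]=np.nan; return im,p
E
python3 - <<'E'
from h import *
np.set_printoptions(precision=1,suppress=True)
im,p=wpts(); st()
for n,(v,u) in dict(hL=(228,260),hM=(228,322),hR=(228,385),rim=(140,335),rim2=(145,335),rim3=(149,335),base=(180,320),post=(268,514)).items(): print(n,p[v-1:v+2,u-1:u+2].reshape(-1,3).mean(0))
for u in (260,322,385):
    c=p[200:260,u]; m=c[:,2]>112; print(u,'handle x',c[m,0].min(),c[m,0].max(),'z',c[m,2].max())
E
```

```text
t 4.45 tcp [553.7  96.8 220.4] F [-0.6  0.1 -0. ] w 61.9 jawhead 1.668 tilt [ 0.  0. -1.]
hL [577.9  53.6 130.2]
hM [573.8  98.5 129.6]
hR [569.2 144.1 130. ]
rim [495.7  96.2 214.9]
rim2 [497.2  96.2 218.7]
rim3 [498.8  96.4 219.1]
base [551.9  94.8  79.3]
post [576.6 225.7 160.7]
260 handle x 570.2421535840335 592.0543711053062 z 131.3877712864738
322 handle x 565.379394382834 587.5179417543014 z 131.02320480902765
385 handle x 560.9588894186247 582.2175844044918 z 132.1387458601004
```

Call:
arm_command(series=[[[0.0055,0,0.02],0],[[0.0055,0,0.06],0],[[0.0055,0,0.09],0],[[0.0055,0,0.106],0],[[0.0055,0,0.106],0],[[-0.01,0.0,0.106],0],[[-0.02,0.001,0.106],0],[[-0.03,0.002,0.106],0],[[-0.04,0.003,0.106],0],[[-0.04,0.003,0.106],0]])

```text
clock: 5.7
tcp_pos: [593.6, 103.5, 113.0]
ee_rot: [[-0.995, -0.097, 0.002], [-0.097, 0.995, 0.0], [-0.002, 0.0, -1.0]]
force: [-0.3, -0.9, -0.3]
width: 61.6
```

Run:
```python
from h import *
np.set_printoptions(precision=1,suppress=True)
im,p=wpts(); st()
cv2.imwrite('pics/w2.png',im)
for v in range(120,300,12): print(v,p[v,322])
```

```text
t 5.75 tcp [593.1 103.4 112.9] F [ 0.2 -0.3 -0.9] w 61.8 jawhead 1.668 tilt [ 0.  0. -1.]
120 [539.3  97.9   1.6]
132 [547.5  98.7   3.6]
144 [556.3  99.5   3.1]
156 [549.1  98.7  79.8]
168 [555.8  99.3  78.2]
180 [562.2 100.   78.7]
192 [568.6 100.6  79.4]
204 [575.5 101.3  79.1]
216 [582.2 101.9  79.7]
228 [589.5 102.6  79.2]
240 [597.  103.4  78.6]
252 [604.6 104.1  78.4]
264 [611.9 104.8  79. ]
276 [619.9 105.6  78.7]
288 [627.4 106.4  79.6]
```

Call:
arm_command(series=[[[0.003,0,-0.01],0],[[0.003,0,-0.06],0],[[0,0,-0.11],0.18],[[-0.01,0,-0.11],0.36],[[-0.02,0,-0.11],0.54],[[-0.023,0,-0.11],0.72],[[-0.023,0,-0.11],0.9],[[-0.023,0,-0.11],1.08],[[-0.023,0,-0.11],1.26],[[-0.023,0,-0.11],1.44]], jaw=0)

```text
clock: 7.0
tcp_pos: [614.9, 105.6, 223.4]
ee_rot: [[-0.22, 0.975, 0.001], [0.975, 0.22, 0.001], [0.001, 0.001, -1.0]]
force: [-0.3, -0.3, -0.4]
width: 88.3
```

Call:
arm_command(series=[[[0,0,0],0.13],[[0,0,0],0.13],[[0,0,0],0.13]])

```text
clock: 7.38
tcp_pos: [615.0, 105.5, 223.1]
ee_rot: [[-0.101, 0.995, 0.0], [0.995, 0.101, 0.0], [0.0, 0.0, -1.0]]
force: [0.5, 0.5, 0.2]
width: 88.5
```

Run:
```python
from h import *
np.set_printoptions(precision=1,suppress=True)
im,p=wpts(); st(); cv2.imwrite('pics/w3.png',im)
q=p[(p[...,2]>112)&(p[...,2]<140)&(im.max(-1)<90)&(abs(p[...,0]-616)<60)&(abs(p[...,1]-103)<100)]
print(len(q),q.min(0),q.max(0),np.median(q,0)); r=cv2.minAreaRect(q[:,:2].astype(np.float32)); print(r)
m=(p[...,2]>70)&(p[...,2]<90)&(im[...,2]>150)&(im[...,1]<170)&(im[...,0]<120); print(cv2.minAreaRect(p[m][:,:2].astype(np.float32)))
```

```text
t 7.42 tcp [615.  105.5 223. ] F [ 0.5 -0.  -0.1] w 88.1 jawhead 0.100 tilt [ 0.  0. -1.]
5040 [600.   42.4 120.7] [632.5 170.2 133.4] [616.  114.2 129.3]
((616.5997314453125, 106.10758972167969), (22.181814193725586, 127.80673217773438), 5.654319763183594)
((578.5960693359375, 107.18083953857422), (219.88778686523438, 209.5123291015625), 4.427469253540039)
```

View pics/w3.png

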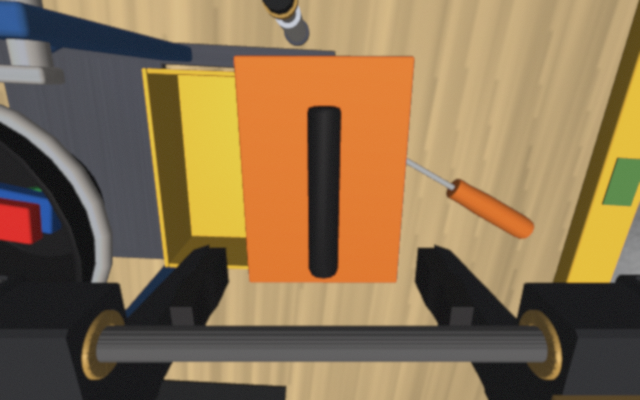

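The handle runs (325,107)–(322,277), midway between the fingers. I'll descend, grip and lift.

Call:
arm_command(series=[[[0,0.0015,0.05],0],[[0,0.0015,0.1],0],[[0,0.0015,0.12],0],[[0,0.0015,0.122],0],[[0,0.0015,0.122],0]])

```text
clock: 8.05
tcp_pos: [617.9, 105.5, 102.4]
ee_rot: [[-0.098, 0.995, 0.003], [0.995, 0.098, 0.0], [0.0, 0.003, -1.0]]
force: [0.2, -0.3, 0.5]
width: 87.6
```

Call:
arm_command(series=[[[0,0,0],0],[[0,0,0],0],[[0,0,0],0],[[0,0,0],0],[[0,0,0],0],[[0,0,0],0]], jaw=1, squeeze=40)

```text
clock: 8.8
tcp_pos: [616.6, 105.5, 100.7]
ee_rot: [[-0.098, 0.995, -0.0], [0.995, 0.098, -0.0], [-0.0, -0.0, -1.0]]
force: [-0.1, -0.4, 0.4]
width: 30.5
```

Call:
arm_command(series=[[[0,0,-0.02],0],[[0,0,-0.06],0],[[0,0,-0.1],0],[[0,0,-0.14],0],[[0,0,-0.16],0],[[0,0,-0.16],0]])

```text
clock: 9.55
tcp_pos: [617.3, 105.4, 262.9]
ee_rot: [[-0.098, 0.995, 0.003], [0.995, 0.098, 0.001], [0.001, 0.003, -1.0]]
force: [-0.2, -0.1, -4.5]
width: 22.8
```

Run:
```python
from h import *
st(); to(490,-331,200,.03); to(490,-331,56,.03)
```

```text
t 9.55 tcp [617.3 105.4 262.9] F [-0.2 -0.1 -4.5] w 22.8 jawhead 0.098 tilt [ 0.003  0.001 -1.   ]
shift [-0.422  -0.1695  0.0621] turn 0.068
shift [-0.4221 -0.1699  0.2061] turn 0.068
```

Call:
arm_command(series=[[[-0.025,-0.01,0],0.01],[[-0.07,-0.028,0],0.03],[[-0.12,-0.048,0],0.05],[[-0.17,-0.068,0],0.068],[[-0.22,-0.088,0],0.068],[[-0.27,-0.108,0],0.068],[[-0.32,-0.129,0],0.068],[[-0.37,-0.149,0],0.068],[[-0.41,-0.165,0.02],0.068],[[-0.422,-0.17,0.06],0.068]])

```text
clock: 10.8
tcp_pos: [485.8, -336.0, 200.7]
ee_rot: [[-0.024, 1.0, 0.001], [1.0, 0.024, -0.003], [-0.003, 0.001, -1.0]]
force: [0.6, 0.8, -4.3]
width: 23.0
```

Call:
arm_command(series=[[[0,0,0.04],0],[[0,0,0.08],0],[[0,0,0.12],0],[[0,0,0.13],0],[[0,0,0.13],0],[[0,0,0.13],0]])

```text
clock: 11.55
tcp_pos: [489.3, -332.0, 72.3]
ee_rot: [[-0.03, 1.0, 0.002], [1.0, 0.03, -0.001], [-0.002, 0.002, -1.0]]
force: [-0.3, 0.6, -3.9]
width: 22.7
```

Run:
```python
from h import *
np.set_printoptions(precision=1,suppress=True)
im,p=wpts(); st(); cv2.imwrite('pics/w4.png',im)
for v,u in [(100,250),(100,400),(200,260),(200,390),(20,320)]: print(v,u,p[v,u],im[v,u])
to(490,-331,36,.03)
```

```text
t 11.6 tcp [ 489.5 -331.9   72.3] F [ 0.4 -0.4 -3.7] w 22.6 jawhead 0.030 tilt [ 0. -0. -1.]
100 250 [ 452.6 -261.2   39.6] [ 70 170 247]
100 400 [ 526.1 -259.1   38.7] [ 73 172 247]
200 260 [ 456.3 -312.6   39.8] [ 70 168 247]
200 390 [ 525.9 -311.    38.6] [ 70 169 247]
20 320 [ 485.6 -219.4    2.6] [57 56 56]
shift [0. 0. 0.] turn -0.000
```

Call:
arm_command(series=[[[0,0,0.012],0],[[0,0,0.02],0],[[0,0,0.02],0],[[0,0,0.02],0]])

```text
clock: 12.1
tcp_pos: [488.7, -331.2, 50.7]
ee_rot: [[-0.03, 1.0, -0.0], [1.0, 0.03, -0.0], [-0.0, -0.0, -1.0]]
force: [0.2, 0.8, -3.9]
width: 23.0
```

Run:
```python
from h import *
im,p=wpts(); st()
for v,u in [(100,250),(100,400),(200,260),(200,390),(20,320)]: print(v,u,np.round(p[v,u],1),im[v,u])
```

```text
t 12.15 tcp [ 488.8 -331.2   50.9] F [-0.6 -0.3 -3.1] w 23.0 jawhead 0.030 tilt [ 0. -0. -1.]
100 250 [ 451.8 -260.4   17.5] [ 71 170 247]
100 400 [ 525.4 -258.2   17. ] [ 72 172 247]
200 260 [ 455.3 -312.1   17.4] [ 70 168 247]
200 390 [ 525.1 -309.9   17.7] [ 70 169 247]
20 320 [ 484.9 -221.7    2.5] [56 55 55]
```

Call:
arm_command(series=[[[0,0,0.002],0],[[0,0,0.0035],0],[[0,0,0.0035],0]])

```text
clock: 12.52
tcp_pos: [488.6, -331.0, 47.1]
ee_rot: [[-0.03, 1.0, -0.0], [1.0, 0.03, 0.0], [0.0, -0.0, -1.0]]
force: [0.3, -0.3, -3.1]
width: 22.6
```

Call:
arm_command(series=[[[0,0,0.001],0],[[0,0,0.002],0],[[0,0,0.002],0]])

```text
clock: 12.9
tcp_pos: [488.8, -331.1, 46.2]
ee_rot: [[-0.03, 1.0, 0.001], [1.0, 0.03, 0.001], [0.001, 0.001, -1.0]]
force: [-2.7, 2.6, 7.3]
width: 23.2
```

Contact felt, so I'll release and rise.

Call:
arm_command(series=[[[0,0,0],0],[[0,0,0],0],[[0,0,0],0],[[0,0,0],0],[[0,0,-0.04],0],[[0,0,-0.1],0],[[0,0,-0.16],0],[[0,0,-0.22],0],[[0,0,-0.28],0],[[0,0,-0.34],0]], jaw=0)

```text
clock: 14.15
tcp_pos: [488.3, -330.9, 387.3]
ee_rot: [[-0.03, 1.0, 0.0], [1.0, 0.03, 0.0], [0.0, 0.0, -1.0]]
force: [1.0, -0.2, 0.2]
width: 88.2
```

Run:
```python
from h import *
im,p=wpts(); st()
m=(p[...,2]<25)&(im[...,2]>200)&(im[...,1]<200)&(im[...,0]<110)&(abs(p[...,0]-490)<100)&(abs(p[...,1]+331)<125)
print(cv2.minAreaRect(p[m][:,:2].astype(np.float32)),np.percentile(p[m][:,2],[5,50,95]))
to(490,0,387,.05); to(418,285,387,.05)
```

```text
t 14.2 tcp [ 490.4 -333.4  395.4] F [ 1.7 -1.3  5.8] w 88.0 jawhead 0.029 tilt [ 0.01  -0.006 -1.   ]
((488.88128662109375, -331.9853515625), (138.21392822265625, 198.2899169921875), 1.6118541955947876) [11.40681647 12.94192666 14.47365698]
shift [0.3334 0.0093 0.0066] turn -0.021
shift [ 0.6203 -0.0543  0.0042] turn -0.021
```

Call:
arm_command(series=[[[0.03,0,-0.01],0],[[0.08,0,-0.02],0],[[0.14,0,-0.02],0],[[0.2,-0.01,-0.02],-0.01],[[0.26,-0.02,-0.02],-0.02],[[0.32,-0.03,-0.02],-0.02],[[0.38,-0.04,-0.02],-0.02],[[0.44,-0.05,-0.02],-0.02],[[0.5,-0.054,-0.02],-0.02],[[0.54,-0.054,-0.02],-0.02]])

```text
clock: 15.45
tcp_pos: [417.4, 209.8, 405.0]
ee_rot: [[-0.053, 0.999, -0.0], [0.999, 0.053, 0.001], [0.001, -0.0, -1.0]]
force: [0.8, 0.4, -0.2]
width: 88.4
```

Call:
arm_command(series=[[[0.02,0,0],0],[[0.02,0,0],0],[[0.02,0,0],0]])

```text
clock: 15.82
tcp_pos: [418.1, 225.1, 405.3]
ee_rot: [[-0.047, 0.999, 0.0], [0.999, 0.047, -0.0], [-0.001, 0.0, -1.0]]
force: [0.1, -0.2, 0.7]
width: 87.9
```

Run:
```python
from h import *
im,p=wpts(); st(); cv2.imwrite('pics/w5.png',im)
hsv=cv2.cvtColor(im,cv2.COLOR_BGR2HSV).astype(int); m=((hsv[...,0]<6)|(hsv[...,0]>172))&(hsv[...,1]>140)&(p[...,2]>300)&(p[...,2]<345)
q=p[m]; print(len(q), cv2.minAreaRect(q[:,:2].astype(np.float32)),np.percentile(q[:,2],[50,95]))
```

```text
t 15.88 tcp [418.  225.1 405.3] F [ 0.5 -0.5 -0.1] w 88.0 jawhead 0.047 tilt [ 0. -0. -1.]
4148 ((416.3736877441406, 267.03546142578125), (16.852659225463867, 110.12052154541016), 2.6497812271118164) [328.22740299 329.96378261]
```

View pics/w5.png

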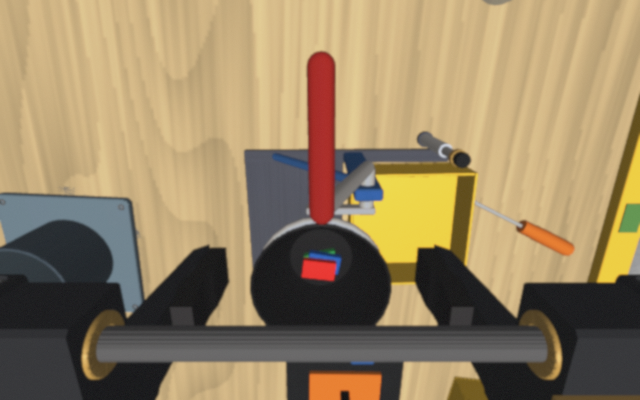

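Call:
arm_command(series=[[[0.04,0,0],0],[[0.06,0,0],0],[[0.06,0,0.04],0],[[0.06,0,0.08],0],[[0.06,0,0.102],0],[[0.06,0,0.103],0],[[0.06,0,0.103],0]])

```text
clock: 16.75
tcp_pos: [415.2, 286.8, 303.2]
ee_rot: [[-0.049, 0.999, 0.001], [0.999, 0.049, 0.001], [0.001, 0.001, -1.0]]
force: [-0.1, 0.3, 0.3]
width: 88.3
```

Call:
arm_command(series=[[[0,0,0],0],[[0,0,0],0],[[0,0,0],0],[[0,0,0],0],[[0,0,0],0],[[0,0,0],0],[[0,0,0],0],[[0,0,0],0],[[0,0,0],0],[[0,0,0],0]], jaw=1, squeeze=30)

```text
clock: 18.0
tcp_pos: [414.7, 287.0, 302.3]
ee_rot: [[-0.05, 0.999, 0.0], [0.999, 0.05, 0.0], [0.0, 0.0, -1.0]]
force: [1.1, 1.3, -0.4]
width: 16.7
```

Run:
```python
from h import *
st()
import math
for t in np.arange(0,2.55,.1):
    f=t-.35; print('%.2f'%t, 'dy %.3f dz %.3f'%(.140*(math.sin(f)-math.sin(-.35)), -.140*(math.cos(f)-math.cos(.35))))
```

```text
t 18.0 tcp [414.7 287.  302.3] F [ 1.1  1.3 -0.4] w 16.7 jawhead 0.050 tilt [ 0.  0. -1.]
0.00 dy 0.000 dz -0.000
0.10 dy 0.013 dz -0.004
0.20 dy 0.027 dz -0.007
0.30 dy 0.041 dz -0.008
0.40 dy 0.055 dz -0.008
0.50 dy 0.069 dz -0.007
0.60 dy 0.083 dz -0.004
0.70 dy 0.096 dz -0.000
0.80 dy 0.109 dz 0.005
0.90 dy 0.121 dz 0.012
1.00 dy 0.133 dz 0.020
1.10 dy 0.143 dz 0.029
1.20 dy 0.153 dz 0.039
1.30 dy 0.162 dz 0.050
1.40 dy 0.169 dz 0.062
1.50 dy 0.176 dz 0.074
1.60 dy 0.181 dz 0.087
1.70 dy 0.185 dz 0.101
1.80 dy 0.187 dz 0.115
1.90 dy 0.188 dz 0.129
2.00 dy 0.188 dz 0.143
2.10 dy 0.186 dz 0.156
2.20 dy 0.183 dz 0.170
2.30 dy 0.178 dz 0.183
2.40 dy 0.172 dz 0.196
2.50 dy 0.165 dz 0.208
```

Call:
arm_command(series=[[[0,0.013,-0.004],0],[[0,0.027,-0.007],0],[[0,0.041,-0.008],0],[[0,0.055,-0.008],0],[[0,0.069,-0.007],0],[[0,0.083,-0.004],0],[[0,0.096,0],0],[[0,0.109,0.005],0],[[0,0.121,0.012],0],[[0,0.133,0.02],0]])

```text
clock: 19.25
tcp_pos: [544.7, 293.0, 279.6]
ee_rot: [[-0.051, 0.999, -0.009], [0.999, 0.051, -0.003], [-0.003, -0.009, -1.0]]
force: [-12.2, -1.3, -6.0]
width: 15.3
```

Run:
```python
from h import *
st()
```

```text
t 19.25 tcp [544.7 293.  279.6] F [-12.2  -1.3  -6. ] w 15.3 jawhead 0.051 tilt [-0.009 -0.003 -1.   ]
```

Call:
arm_command(series=[[[0,0,0],0],[[0,0,0],0]])

```text
clock: 19.5
tcp_pos: [544.7, 292.9, 279.5]
ee_rot: [[-0.051, 0.999, -0.008], [0.999, 0.051, -0.004], [-0.003, -0.008, -1.0]]
force: [-10.8, -1.7, -8.4]
width: 15.3
```

Run:
```python
from h import *
im,p=wpts(); st(); cv2.imwrite('pics/w6.png',im)
hsv=cv2.cvtColor(im,cv2.COLOR_BGR2HSV).astype(int); m=((hsv[...,0]<6)|(hsv[...,0]>172))&(hsv[...,1]>140)&(p[...,2]>250)&(p[...,2]<345)
q=p[m]; print(len(q), cv2.minAreaRect(q[:,:2].astype(np.float32)),np.percentile(q[:,2],[5,50,95]))
```

```text
t 19.55 tcp [544.7 292.9 279.5] F [-10.1  -0.6  -9.1] w 15.0 jawhead 0.051 tilt [-0.008 -0.004 -1.   ]
6585 ((544.341552734375, 286.02923583984375), (20.884288787841797, 88.45332336425781), 2.120269298553467) [305.76165117 310.41850949 312.18614001]
```

View pics/w6.png

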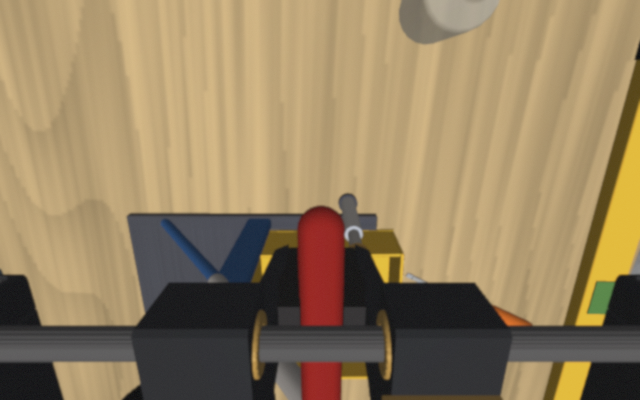

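The bar is held centrally at (320,300) and its position fits a hinge at x≈462, z=190. I'll continue to about 1.95 rad.

Call:
arm_command(series=[[[0,0.009,0.01],0],[[0,0.0185,0.02],0],[[0,0.027,0.031],0],[[0,0.034,0.043],0],[[0,0.041,0.055],0],[[0,0.046,0.0675],0],[[0,0.05,0.081],0],[[0,0.052,0.095],0],[[0,0.053,0.109],0],[[0,0.053,0.116],0]])

```text
clock: 20.8
tcp_pos: [603.1, 296.0, 167.2]
ee_rot: [[-0.05, 0.999, 0.004], [0.999, 0.05, 0.0], [0.0, 0.004, -1.0]]
force: [-1.0, -0.3, 5.7]
width: 14.3
```

Run:
```python
from h import *
im,p=wpts(); st()
hsv=cv2.cvtColor(im,cv2.COLOR_BGR2HSV).astype(int); m=((hsv[...,0]<6)|(hsv[...,0]>172))&(hsv[...,1]>140)&(p[...,2]>120)
q=p[m]; print(len(q), cv2.minAreaRect(q[:,:2].astype(np.float32)),np.percentile(q[:,2],[5,50,95]))
```

```text
t 20.85 tcp [603.  296.  166.6] F [ 1.3 -0.4  5.2] w 14.1 jawhead 0.050 tilt [ 0.004  0.    -1.   ]
6485 ((602.837158203125, 292.46014404296875), (22.704425811767578, 81.18057250976562), 0.8041860461235046) [199.51548426 204.07508053 205.81583506]
```

Call:
arm_command(series=[[[0,0,0.004],0],[[0,0,0.008],0],[[0,-0.001,0.011],0],[[0,-0.001,0.014],0],[[0,-0.001,0.014],0]], squeeze=50)

```text
clock: 21.48
tcp_pos: [603.2, 296.0, 154.5]
ee_rot: [[-0.049, 0.999, 0.007], [0.999, 0.049, 0.001], [0.001, 0.007, -1.0]]
force: [3.1, -0.5, 5.3]
width: 14.0
```

```bash
cat >> h.py <<'E'
def bar():
    im,p=wpts(); st(); z=get_obs()['tcp_pos'][2]
    hsv=cv2.cvtColor(im,cv2.COLOR_BGR2HSV).astype(int); m=((hsv[...,0]<6)|(hsv[...,0]>172))&(hsv[...,1]>140)&(abs(p[...,2]-z-25)<40)
    q=p[m]; print(len(q), np.round(cv2.minAreaRect(q[:,:2].astype(np.float32))[0],1),'barz',np.percentile(q[:,2],95)-9,'above tcp',np.percentile(q[:,2],95)-9-z)
E
python3 - <<'E'
from h import *
bar()
E
```

```text
t 21.52 tcp [603.2 296.1 154.6] F [ 2.9 -0.7  6.2] w 14.2 jawhead 0.049 tilt [ 0.007  0.001 -1.   ]
6413 [603.1 293.2] barz 184.79454687216187 above tcp 30.199505943046375
```

Call:
arm_command(series=[[[0,-0.001,0.004],0],[[0,-0.0015,0.008],0],[[0,-0.002,0.012],0],[[0,-0.002,0.012],0]])

```text
clock: 22.02
tcp_pos: [602.4, 296.0, 142.9]
ee_rot: [[-0.049, 0.999, 0.01], [0.999, 0.049, 0.002], [0.001, 0.01, -1.0]]
force: [5.6, -0.7, 6.7]
width: 13.9
```

Call:
arm_command(series=[[[0,-0.001,0.004],0],[[0,-0.002,0.007],0],[[0,-0.002,0.007],0]])

```text
clock: 22.4
tcp_pos: [601.6, 296.0, 136.3]
ee_rot: [[-0.049, 0.999, 0.012], [0.999, 0.049, 0.002], [0.002, 0.012, -1.0]]
force: [8.5, 0.6, 4.6]
width: 14.3
```

Call:
arm_command(series=[[[0,-0.003,0.004],0],[[0,-0.005,0.007],0],[[0,-0.005,0.007],0]])

```text
clock: 22.78
tcp_pos: [601.0, 296.1, 131.5]
ee_rot: [[-0.048, 0.999, 0.021], [0.999, 0.048, 0.005], [0.004, 0.021, -1.0]]
force: [16.3, -0.0, 6.3]
width: 13.9
```

Call:
arm_command(series=[[[0,-0.001,0.004],0],[[0,-0.002,0.007],0],[[0,-0.002,0.007],0]])

```text
clock: 23.15
tcp_pos: [600.1, 296.1, 126.3]
ee_rot: [[-0.048, 0.999, 0.023], [0.999, 0.048, 0.006], [0.005, 0.023, -1.0]]
force: [14.2, -0.8, 16.6]
width: 14.2
```

Run:
```python
from h import *
bar()
```

```text
t 23.2 tcp [600.1 296.1 126.3] F [13.9 -1.  17.8] w 14.4 jawhead 0.048 tilt [ 0.023  0.006 -1.   ]
6423 [601.  293.7] barz 158.32643690936803 above tcp 31.984454662301758
```

Call:
arm_command(series=[[[0,0.003,0],0],[[0,0.004,0],0],[[0,0.004,0],0]])

```text
clock: 23.58
tcp_pos: [599.8, 296.0, 125.3]
ee_rot: [[-0.049, 0.999, 0.014], [0.999, 0.049, 0.004], [0.003, 0.014, -1.0]]
force: [2.1, -2.0, 22.7]
width: 14.3
```

Run:
```python
from h import *
bar()
```

```text
t 23.62 tcp [599.8 295.9 125.3] F [ 2.1 -3.7 22.4] w 14.3 jawhead 0.049 tilt [ 0.014  0.004 -1.   ]
6438 [600.6 293.5] barz 157.31596871383033 above tcp 32.00926483623964
```

Call:
arm_command(series=[[[0,0,0],0],[[0,0,0],0],[[0,0,0],0],[[0,0,0],0],[[0,0,0],0],[[0,0,0],0]])

```text
clock: 24.38
tcp_pos: [599.8, 296.0, 125.3]
ee_rot: [[-0.049, 0.999, 0.014], [0.999, 0.049, 0.004], [0.003, 0.014, -1.0]]
force: [2.8, -2.6, 23.4]
width: 14.0
```

Run:
```python
from h import *
st()
for c in ['scene']:
    im,d=eyes.read_camera(c); cv2.imwrite('pics/s.png',cv2.resize(im[150:290,270:430],(685,600),interpolation=cv2.INTER_CUBIC))
```

```text
t 24.38 tcp [599.8 296.  125.3] F [ 2.8 -2.6 23.4] w 14.0 jawhead 0.049 tilt [ 0.014  0.004 -1.   ]
```

View pics/s.png

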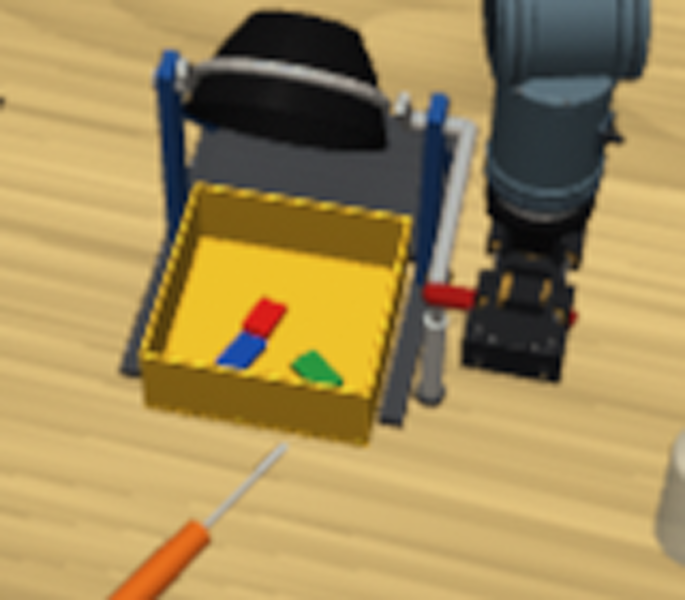

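All three packers lie in the tub at about (265,320), (240,350) and (315,368), and the arm rests on the post at (435,310). Now I'll lead the lever back slowly.

Call:
arm_command(series=[[[0,0.001,-0.006],0],[[0,0.002,-0.0135],0],[[0,0.0035,-0.027],0],[[0,0.004,-0.038],0],[[0,0.0036,-0.048],0],[[0,0.0025,-0.059],0],[[0,0.0005,-0.069],0],[[0,-0.0025,-0.079],0],[[0,-0.0056,-0.089],0],[[0,-0.0056,-0.089],0]])

```text
clock: 25.68
tcp_pos: [593.9, 295.8, 212.5]
ee_rot: [[-0.049, 0.999, 0.015], [0.999, 0.049, 0.004], [0.003, 0.016, -1.0]]
force: [10.2, 0.8, 4.1]
width: 13.9
```

Run:
```python
from h import *
bar()
```

```text
t 25.73 tcp [594.  295.7 212.3] F [10.2  0.8  4.5] w 14.0 jawhead 0.049 tilt [ 0.016  0.004 -1.   ]
6432 [595.  290.9] barz 239.90252964736268 above tcp 27.58712803993771
```

Call:
arm_command(series=[[[0,-0.002,0.0095],0],[[0,-0.007,-0.019],0]])

```text
clock: 25.98
tcp_pos: [586.1, 295.2, 229.6]
ee_rot: [[-0.048, 0.999, 0.012], [0.999, 0.048, 0.002], [0.002, 0.012, -1.0]]
force: [-3.4, 1.6, -3.9]
width: 14.1
```

Call:
arm_command(series=[[[0,-0.006,-0.009],0],[[0,-0.012,-0.017],0],[[0,-0.019,-0.025],0],[[0,-0.026,-0.033],0],[[0,-0.043,-0.046],0],[[0,-0.061,-0.056],0],[[0,-0.08,-0.064],0],[[0,-0.1,-0.0685],0],[[0,-0.1,-0.0685],0]])

```text
clock: 27.1
tcp_pos: [481.4, 290.8, 298.5]
ee_rot: [[-0.051, 0.999, 0.006], [0.999, 0.051, 0.003], [0.003, 0.006, -1.0]]
force: [0.6, -1.3, 11.0]
width: 14.0
```

Run:
```python
from h import *
bar()
```

```text
t 27.15 tcp [481.8 290.8 298.4] F [ 0.3 -0.9 11.5] w 14.3 jawhead 0.050 tilt [ 0.006  0.003 -1.   ]
6431 [482.3 285.7] barz 328.21397283484805 above tcp 29.766771927422894
```

Call:
arm_command(series=[[[0,-0.008,-0.003],0],[[0,-0.0175,-0.004],0],[[0,-0.026,-0.004],0],[[0,-0.0345,-0.003],0],[[0,-0.043,-0.002],0],[[0,-0.051,0],0],[[0,-0.058,0.002],0],[[0,-0.064,0.004],0],[[0,-0.067,0.0045],0],[[0,-0.067,0.0045],0]])

```text
clock: 28.4
tcp_pos: [414.3, 287.4, 291.2]
ee_rot: [[-0.05, 0.999, 0.004], [0.999, 0.05, 0.001], [0.001, 0.004, -1.0]]
force: [9.2, 5.6, -3.8]
width: 13.9
```

Run:
```python
from h import *
bar()
```

```text
t 28.45 tcp [414.3 287.3 291.2] F [ 8.3  5.6 -2.7] w 14.1 jawhead 0.050 tilt [ 0.003  0.001 -1.   ]
6419 [415. 282.] barz 320.60129759326026 above tcp 29.38931233816629
```

The bar is back at its start and bearing on the rest stop. I'll release and rise.

Call:
arm_command(series=[[[0,0,0],0],[[0,0,0],0],[[0,0,0],0],[[0,0,0],0],[[0,0,0],0],[[0,0,0],0],[[0,0,-0.03],0],[[0,0,-0.08],0],[[0,0,-0.12],0],[[0,0,-0.12],0]], jaw=0)

```text
clock: 29.7
tcp_pos: [414.2, 287.7, 414.2]
ee_rot: [[-0.05, 0.999, 0.004], [0.999, 0.05, 0.004], [0.004, 0.005, -1.0]]
force: [-0.6, -1.2, -0.9]
width: 88.3
```

Call:
arm_command(series=[[[0.04,0,-0.01],0],[[0.09,0,-0.02],0],[[0.14,0,-0.02],0],[[0.14,0,-0.02],0],[[0.14,0,-0.02],0]])

```text
clock: 30.32
tcp_pos: [406.0, 425.8, 430.0]
ee_rot: [[-0.049, 0.999, -0.001], [0.999, 0.049, -0.002], [-0.002, -0.001, -1.0]]
force: [0.9, -0.8, 0.2]
width: 88.1
```

Run:
```python
from h import *
st(); im,d=eyes.read_camera('top')
for n in ['packer_green','packer_blue','packer_red','bottle','screwdriver','fixings_box','float','mat']:
    r=look_for('top',n); print(n,[(np.round(x['point'],0),round(x['p'],2)) for x in r[:1]])
A=d>0; p=np.zeros((400,640,3)); p[A]=pts('top',A,d); hsv=cv2.cvtColor(im,cv2.COLOR_BGR2HSV).astype(int)
m=((hsv[...,0]<6)|(hsv[...,0]>172))&(hsv[...,1]>140)&(p[...,2]>280)&(p[...,2]<350); print('bar',cv2.minAreaRect(p[m][:,:2].astype(np.float32)))
cv2.imwrite('pics/end.png',cv2.resize(im[150:300,180:480],(800,400),interpolation=cv2.INTER_CUBIC))
```

```text
t 30.32 tcp [406.  425.8 430. ] F [ 0.9 -0.8  0.2] w 88.1 jawhead 0.050 tilt [-0.001 -0.002 -1.   ]
packer_green [(array([569., 105.,   3.]), 0.68)]
packer_blue [(array([588.,  82.,  15.]), 0.53)]
packer_red [(array([555.,  87.,  19.]), 0.5)]
bottle [(array([418.,  95., 148.]), 0.56)]
screwdriver [(array([795.,  76.,  20.]), 0.5)]
fixings_box [(array([ 760., -289.,    4.]), 0.85)]
float [(array([ 491., -330.,   15.]), 0.96)]
mat [(array([ 477., -334.,    8.]), 0.59)]
bar ((416.630615234375, 266.74078369140625), (14.594721794128418, 104.68425750732422), 3.6153838634490967)
```

View pics/end.png

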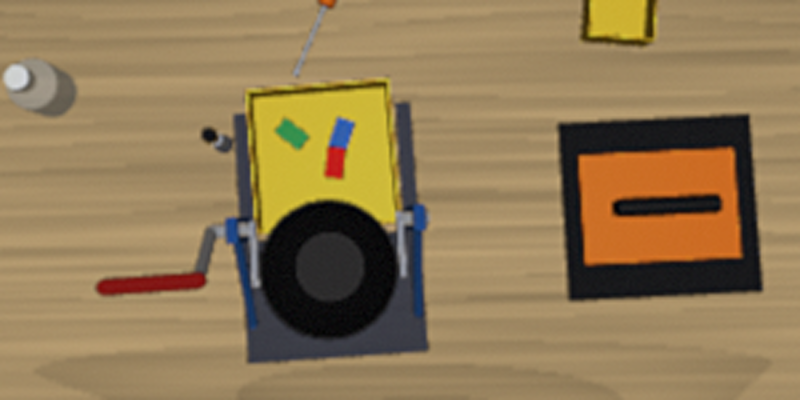

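The picture shows the packers in the tub at (291,133), (342,133) and (336,162), an empty upright pot, the float on the mat, and the bottle in place.

```bash
python3 -c "
from bench import order; order.job_done()"
```

```text
the job is handed in; nothing more can be done
```

The task is done and handed in at about 30 s on the robot's clock; no verdict was reported.

- **Float:** The pot rim stood in the way of the gripper's body, so I first pushed the float about 40 mm over the tub. I then gripped its handle, carried it and laid it flat on the mat. It slipped about 11 mm in the pads on lifting, because the jaws had not fully closed. The last measurement puts it within about 2 mm of the mat's centre, flat and released.
- **Lever:** I swung it over until the force rose from about 6 N to 23 N at the cross-bar, which I estimate as roughly 20 N on the stop. I held it there for over a second. I led it back at about 1.2 rad/s and let go only once it bore on its rest. One row on the way back had a wrong sign and sent the lever a few millimetres the wrong way, with no harm done. The bar ended within 1 mm of where it began.
- **Last checks:**
  - All three packers show in the tub in the picture and in the network's points, and the pot is empty and upright.
  - The bottle looks undisturbed in the picture. The network's bottle report, (418, 95), was a false hit on the pot.
  - The screwdriver and the box are within 3 mm of where they started.
- **Not measured:** The stop force and the tilt speed are worked out from the wrist force and the commanded path.

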